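# Load the last machined block and clip the wash cassettes shut

### The job

Take the small rectangular aluminium block out of the pocket tray and lay it flat in the nest of the empty wash cassette, then press the hinged covers of both cassettes down until the catch snaps and holds them shut. The block already in the other cassette stays in its nest, and the two round parts stay in the tray.

Things in the scene. Friction and masses are not known exactly. Their poses are not given: they have to be found in the camera images.
- block: the block to pack, in one of the tray's three pockets: rectangular, aluminium, 40 (x) x 26 (y) x 24 (z) mm, about 60 g, two bores in its top. Origin: centre of its underside.
- tray: black pocket tray, fixed, 180 (x) x 46 (y) x 13 (z) mm, three pockets in a row along x at -58, 0 and +58 mm, each 53 x 36 mm inside; floor and walls 5 mm thick, so parts rest 5 mm above the bench and stand out of the pockets. Origin: centre of the underside.
- cassette_b: wash cassette that is EMPTY and receives the block. Fixed to the bench; grey base plate 124 (x) x 80 (y) x 6 mm, a low-walled nest on it, a dark catch block (30 mm high, its front face 42 mm before the origin) with a spring ball at its front, an aluminium cover hinged at its far end. Origin: centre of the underside. x points from the catch to the hinge (away from the robot), y to the left, z up.
- nest_b (a point): centre of the nest floor of cassette_b, 6 mm above the bench. The nest is 48 (x) x 34 (y) mm inside, its walls 4 mm thick and 8 mm high; a block lies in it with its long side along x, its top 24 mm above this point. Axes as the cassette.
- cover_b (a joint): angle of the cover of cassette_b: 0 = shut and held by the catch, 1.57 = upright, at most 2.1 (leaning back away from the robot). It starts between about 1.6 and 2.1. A light spring holds it open and lifts it again unless the catch holds it. Over the last 10 mm of the front edge's travel the catch needs about 10 N, then snaps.
- cover_b_hinge (a point): middle of the hinge axis of cover_b, 52 mm behind the cassette's origin, 18 mm above the bench; moves with the cover: x points from the cover's free edge to the hinge, y along the axis, z to the cover's outer face.
- cover_b_press (a point): where to press: middle of the outer face of the cover's front bar (26 x 66 mm), 87 mm from the hinge along the cover and 19 mm out from the hinge plane; 37 mm above the bench when shut. The cover is an aluminium frame 100 x 66 mm, 4 mm thick, with two windows (56 x 17 mm) beside a 16 mm wide middle bar; a 24 mm wide tongue hangs from its front edge. Axes as the hinge point.
- cassette_a: wash cassette that already holds a block. Fixed to the bench; grey base plate 124 (x) x 80 (y) x 6 mm, a low-walled nest on it, a dark catch block (30 mm high, its front face 42 mm before the origin) with a spring ball at its front, an aluminium cover hinged at its far end. Origin: centre of the underside. x points from the catch to the hinge (away from the robot), y to the left, z up.
- nest_a (a point): centre of the nest floor of cassette_a, 6 mm above the bench. The nest is 48 (x) x 34 (y) mm inside, its walls 4 mm thick and 8 mm high; a block lies in it with its long side along x, its top 24 mm above this point. Axes as the cassette.
- cover_a (a joint): angle of the cover of cassette_a: 0 = shut and held by the catch, 1.57 = upright, at most 2.1 (leaning back away from the robot). It starts between about 1.6 and 2.1. A light spring holds it open and lifts it again unless the catch holds it. Over the last 10 mm of the front edge's travel the catch needs about 10 N, then snaps.
- cover_a_hinge (a point): middle of the hinge axis of cover_a, 52 mm behind the cassette's origin, 18 mm above the bench; moves with the cover: x points from the cover's free edge to the hinge, y along the axis, z to the cover's outer face.
- cover_a_press (a point): where to press: middle of the outer face of the cover's front bar (26 x 66 mm), 87 mm from the hinge along the cover and 19 mm out from the hinge plane; 37 mm above the bench when shut. The cover is an aluminium frame 100 x 66 mm, 4 mm thick, with two windows (56 x 17 mm) beside a 16 mm wide middle bar; a 24 mm wide tongue hangs from its front edge. Axes as the hinge point.
- packed_block: block like the other, already lying in the nest of cassette_a. Origin: centre of its underside.
- bush: round aluminium bush, 26 mm across, 20 mm high, standing in a pocket of the tray; stays there. Origin: centre of its underside.
- plug: flanged round steel plug, 26 mm across, 22 mm high, standing in a pocket of the tray; stays there. Origin: centre of its underside.
There are look-alikes about, which are no part of the job. Leave any orange or red look-alike of the cassette_a alone.

How it is judged:
By the outcome, as a careful person would: the job done as asked, in the order asked, and still so for the second after the job is handed in, with the robot touching nothing.
It also fails if it takes over 64 s, if anything falls off the work surface, if the arm or the gripper's body presses on something with over 40 N, if the wrist force passes 120 N, or if a joint passes its speed limit or range.

### The arm

A 7-joint arm with a two-finger parallel gripper is mounted at the origin on the work surface. World frame = base frame: x ahead of the robot, y to its left, z up, the work surface at z = 0. Lengths are in mm, angles in rad, forces in N, time in s.
With the tool pointing down it reaches from about 425 to 875 mm from the base axis. Payload 9.9 kg.
Tool frame: the origin (TCP) lies between the finger pads; the fingertips stand 22 mm ahead of it and the grasp point (between the pads) lies 3 mm ahead of it; z points along the fingers, y is the line along which they close (so a half turn about z gives the same grasp; the last joint's range is limited). The gripper opens to 85 mm and grips with 20 to 120 N. Pads are 22 mm wide; open, the fingers measure 114 mm over their backs; the gripper's body (76 mm by 85 mm) begins 54 mm behind the grasp point. The pads swing forward as they close: fully open they stand 13 mm farther back than shut.
Start: joints at [-1.267, 0.576, 0.025, 1.437, -0.015, 1.129, -0.057], TCP at [255.246, 624.883, 253.289] pointing down, gripper open.
Joint ranges: [-2.76, 2.76], [-0.34, 2.15], [-1.52, 1.57], [0.19, 2.46], [-1.09, 4.23], [0.17, 1.99], [-2.82, 2.82]. Speed limits (rad/s): [2.22, 2.22, 3.01, 3.01, 3.14, 3.14, 3.14].

### API

Orientations are given as a rotation vector (axis times angle).
In Python, from station import get_state, get_image, job_done gives the robot as it stands. The module is installed in compiled form; this text tells all that it offers.
- The arm moves only by the shell command python3 -m jog 'ROWS'. ROWS is JSON, a list of rows, each a list of 5 numbers: the closure, from 0 (fully open) to 1 (shut), then the shift along the tool's x, y, z normalised to -1 to 1, where 1 is 0.1 m, then the turn about the tool's z normalised to -1 to 1, where 1 is 120 degrees. A call has 1 to 10 rows; each row is the pose to reach, as a shift and turn from the pose commanded when the call began, along the tool's axes at that moment; what a row does not reach only later rows make up. A row lasts 1/12 s, in which the tool goes at most 41.7 mm and 7.16 degrees, less where a joint would pass 70% of its speed; a pose out of reach is approached as far as the arm can. A call with a number of a shift or a turn outside -1 to 1 is refused whole. A call with a gripper value outside its range is refused whole. The fingers move at their own pace and stop on an object; the grip force is fixed at half the most. Time passes only in rows, so rows that repeat a pose let the fingers close. It gives the time, the measured TCP pose, the force, the opening and the grip force at its end, in the units of the state.
- get_state(): the state, without advancing time (a new reading comes with each control period).
- get_image(name): name is "side" or "top" or "wrist"; returns a dict with "frame" (400x640x3 uint8, red, green, blue), "depth" (400x640 float32, mm along the optical axis (not along the pixel's ray), 0 where there is no reading), "fx", "fy", "cx", "cy" (pixels), "k1" (the pictures are not rectified: a ray, as slopes to the right and down, at radius r is drawn at 1 + k1 r^2 times it, then the intrinsics apply), "R" (3x3) and "t" (3): a world point X has camera coordinates R X + t. Camera axes: x right, y down, z forward; pixel columns grow to the right and rows downward; lengths in mm; the calibration is good to about 2 mm. A picture is of the moment at which its call begins.
- job_done(): hands the job in; it is judged then, once.
The state is a dict: "clock": time; "qpos": joint angles; "joint_vel": joint speeds; "joint_torque": joint torques, N m; "tool_pos": TCP position; "tool_rot": TCP orientation; "ft_force": force on the tool from outside, world axes, zero at the start; "moment": the same for the moment, N m; "width": opening from 0.0 (shut) to 1.0 (fully open); "grasp_force": force on a finger pad.
Only numpy, scipy, OpenCV 4.12 (cv2) and the standard library are available. Lean on these libraries where they do the work, as an engineer would, in place of code of your own. Each camera call takes 0.05 s, during which the arm holds its last target. There are 200 camera calls.

## Working session

There is one attempt and no reset: what is moved stays moved. The work goes in short steps, Python scripts to look and compute and a shell command to move; the robot and the scene stay as the last step left them, time stands still between calls to the robot, and variables do not carry over. Pictures are saved under pics/ and viewed, at most 12 in all, crops included, and the job is handed in when it is done.

```bash
mkdir -p pics; cat > h.py <<'E'
import numpy as np,cv2
from station import get_state,get_image
from scipy.spatial.transform import Rotation as Ro
def grab(n):
    im=get_image(n); np.savez(''+n+'.npz',**{k:np.array(v) for k,v in im.items()}); return im
def load(n): return {k:v for k,v in np.load(''+n+'.npz').items()}
def ray(im,u,v):
    K=np.array([[im['fx'],0,im['cx']],[0,im['fy'],im['cy']],[0,0,1.]],float)
    p=cv2.undistortPoints(np.array([[[u,v]]],float),K,np.array([float(im['k1']),0,0,0]))[0,0]
    R=np.array(im['R']);t=np.array(im['t'])
    return -R.T@t, R.T@np.array([p[0],p[1],1.])
def onz(im,u,v,z):
    o,d=ray(im,u,v); return o+d*(z-o[2])/d[2]
def dep(im,u,v):
    o,d=ray(im,u,v); return o+d*float(im['depth'][int(round(v)),int(round(u))])
def save(im,f,box=None,s=1):
    a=np.array(im['frame'])[:,:,::-1]
    if box: a=a[box[1]:box[3],box[0]:box[2]]
    cv2.imwrite('pics/'+f,cv2.resize(a,None,fx=s,fy=s,interpolation=cv2.INTER_CUBIC))
E
python3 - <<'E'
from h import *
for n in('top','side'):
    im=grab(n); save(im,n+'1.png'); print(n,im['fx'],im['k1'],-np.array(im['R']).T@im['t'],np.array(im['R']).round(2).tolist())
s=get_state();print(s)
E
```

```text
top 482.4461309486536 -0.07097677983624859 [ 292.13480203  -75.54989261 1453.56017665] [[0.03, -1.0, 0.0], [-1.0, -0.03, -0.07], [0.07, -0.0, -1.0]]
side 390.2469178901623 -0.02583930202080906 [  26.44739084 -566.57815207  757.13099492] [[0.79, -0.62, 0.01], [-0.45, -0.59, -0.67], [0.42, 0.52, -0.74]]
{'clock': 0.1, 'qpos': array([-1.26681941,  0.5764876 ,  0.02485221,  1.43780284, -0.01503078,
        1.12903235, -0.05651849]), 'joint_vel': array([-0.00053696, -0.00190753,  0.0015413 , -0.00235372, -0.00025116,
       -0.00054824,  0.00074915]), 'joint_torque': array([ 5.67871364e-03, -7.67308545e+01,  2.25767232e+00, -2.86603761e+01,
        1.58046704e-02,  8.61590845e-03,  4.32087415e-05]), 'tool_pos': array([255.08250701, 624.54156155, 252.50984744]), 'tool_rot': array([-6.05266781e-01, -3.08248608e+00,  2.39759709e-03]), 'ft_force': array([ 0.72703553, -0.0710911 ,  0.05458951]), 'moment': array([ 0.00956863, -0.00573114,  0.00963609]), 'grasp_force': 0.0, 'width': 0.9981961212003938}
```

View pics/top1.png

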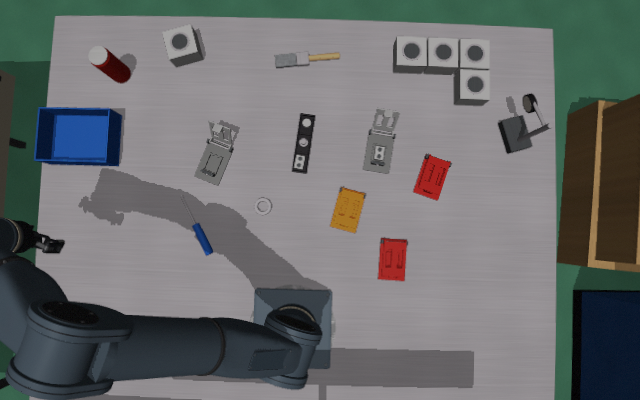

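View pics/side1.png

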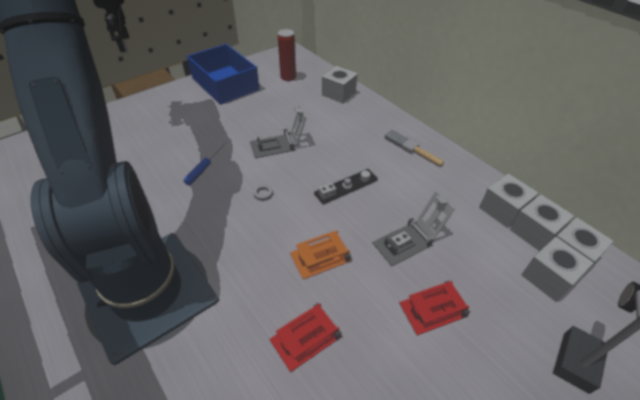

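The top view shows the empty grey cassette at about (215,155) and the loaded grey one at (379,145). The tray is at (303,143), with the rectangular part in its near pocket at (299,161). The red and orange look-alikes are at (432,177), (393,260) and (348,209).

Things that could be taken for the block: the tray part at (299,161), the packed block at (379,153), and the round tray parts at (303,141) and (306,121). I choose (299,161) and will check it in a crop.

```bash
python3 - <<'E'
from h import *
im=load('top'); save(im,'crop1.png',(190,95,405,190),3.7)
for n,(u,v),z in (('block',(299,161),29),('b',(213,160),6),('a',(379,153),30),('p2',(303,141),25),('p3',(306,121),25)):
    print(n,onz(im,u,v,z).round(1),dep(im,u,v).round(1))
E
```

```text
block [495.6  -8.4  29. ] [495.5  -8.4  29.1]
b [494.5 253.8   6. ] [494.2 253.5   7.5]
a [ 526.7 -246.2   30. ] [ 526.5 -246.    31.2]
p2 [556.9 -18.2  25. ] [557.5 -18.1  21.8]
p3 [618.1 -25.2  25. ] [618.6 -25.2  22.8]
```

View pics/crop1.png

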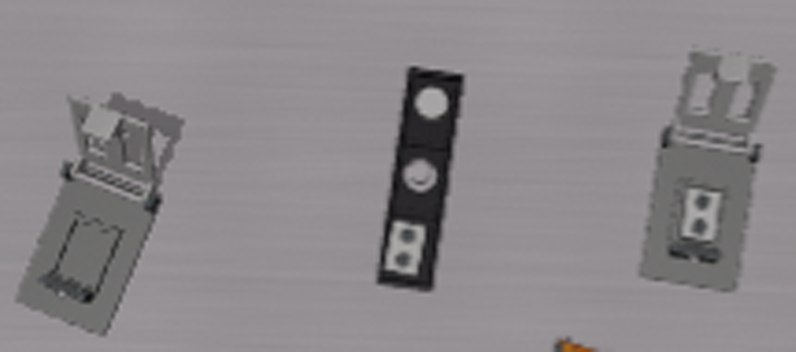

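The crop confirms it: the near pocket at crop (405,250) holds a rectangular block with two bores. The other two tray parts are round, and the left cassette's nest is empty. I'll move above cassette_b and look with the wrist camera.

```bash
cat >> h.py <<'E'
def plan(x,y,z,yaw,fwd=0):
    "tool shift (units 0.1 m) to bring point fwd mm ahead of TCP to x,y,z with tool y at yaw+90deg (mod 180)"
    s=get_state(); R=Ro.from_rotvec(s['tool_rot']).as_matrix()
    d=R.T@(np.array([x,y,z+fwd])-s['tool_pos'])/100
    ya=np.arctan2(R[1,1],R[0,1]); dw=(yaw+np.pi/2-ya+np.pi/2)%np.pi-np.pi/2
    print('shift',d.round(3),'turn',round(-np.degrees(dw)/120,4),'tcp',s['tool_pos'].round(1),'zaxis',R[:,2].round(4),'t',s['clock'])
E
J="python3 -m jog"
python3 -m jog '[[0,-0.85,-0.66,-0.17,0],[0,-0.85,-0.66,-0.17,0],[0,-0.85,-0.66,-0.17,0]]'
python3 -m jog '[[0,-0.85,-0.66,-0.17,0],[0,-0.85,-0.66,-0.17,0],[0,-0.85,-0.66,-0.17,0]]'
python3 -m jog '[[0,-0.85,-0.66,-0.17,0],[0,-0.85,-0.66,-0.17,0],[0,-0.85,-0.66,-0.17,0]]'
python3 -m jog '[[0,-0.85,-0.66,-0.17,0],[0,-0.85,-0.66,-0.17,0],[0,-0.85,-0.66,-0.17,0],[0,-0.85,-0.66,-0.17,0],[0,-0.85,-0.66,-0.17,0]]'
python3 - <<'E'
from h import *
plan(495,254,320,-.36)
im=grab('wrist'); save(im,'w1.png'); print(im['fx'],im['k1'],-np.array(im['R']).T@im['t'],np.array(im['R']).round(2).tolist())
E
```

```text
clock: 0.35
tool_pos: [311.4, 528.1, 270.3]
tool_rot: [0.609, 3.08, -0.003]
ft_force: [1.5, -0.1, 1.1]
width: 0.999
grasp_force: 0.0
clock: 0.6
tool_pos: [365.1, 434.2, 287.8]
tool_rot: [0.61, 3.08, -0.002]
ft_force: [1.6, -0.6, 0.7]
width: 0.998
grasp_force: 0.0
clock: 0.85
tool_pos: [418.5, 340.9, 304.8]
tool_rot: [0.611, 3.08, -0.002]
ft_force: [0.1, -0.5, -0.5]
width: 0.999
grasp_force: 0.0
clock: 1.27
tool_pos: [470.8, 250.4, 321.3]
tool_rot: [0.611, 3.082, -0.0]
ft_force: [-0.6, 0.2, -1.1]
width: 0.998
grasp_force: 0.0
shift [-0.21   0.126  0.013] turn -0.015 tcp [470.8 250.4 321.3] zaxis [ 1.e-04 -2.e-04 -1.e+00] t 1.2667
278.2831948084937 0.00337278792847357 [393.20948499 281.98052566 441.85367785] [[0.38, 0.92, 0.0], [0.87, -0.36, 0.32], [0.3, -0.12, -0.95]]
```

View pics/w1.png

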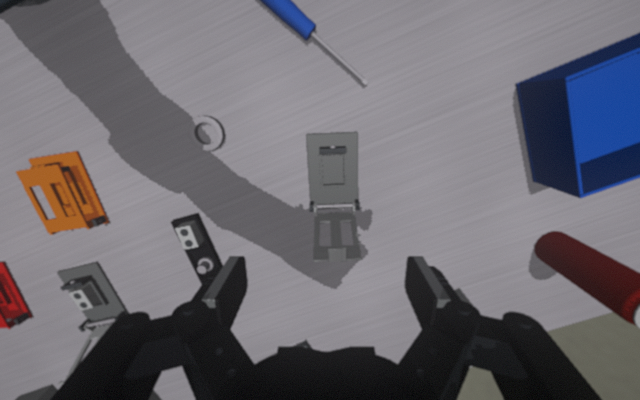

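The wrist view shows cassette_b's base plate near (332,168), with its catch at (333,150), the empty nest at (332,165) and the cover leaning back at (336,235). I'll measure the base plate, then plan the move to the tray.

```bash
cat >> h.py <<'E'
def cloud(im,box):
    u0,v0,u1,v1=box; K=np.array([[im['fx'],0,im['cx']],[0,im['fy'],im['cy']],[0,0,1.]],float)
    uu,vv=np.meshgrid(np.arange(u0,u1),np.arange(v0,v1)); p=np.stack([uu,vv],-1).reshape(-1,1,2).astype(float)
    p=cv2.undistortPoints(p,K,np.array([float(im['k1']),0,0,0]))[:,0]
    D=np.array(im['depth'])[v0:v1,u0:u1].reshape(-1,1)
    c=np.c_[p,np.ones(len(p))]*D; R=np.array(im['R'])
    return ((c-np.array(im['t']))@R).reshape(v1-v0,u1-u0,3)
def rect(im,box,zlo,zhi):
    P=cloud(im,box); m=((P[...,2]>zlo)&(P[...,2]<zhi)).astype(np.uint8)
    n,l,st,_=cv2.connectedComponentsWithStats(m,connectivity=4); k=1+np.argmax(st[1:,4])
    q=P[l==k]; (c,s,a)=cv2.minAreaRect(q[:,:2].astype(np.float32))
    return np.round(c,1),np.round(s,1),round(a,2),len(q),np.median(q[:,2]).round(2)
E
python3 - <<'E'
from h import *
im=load('wrist')
P=cloud(im,(296,120,372,270)); 
print('bench z',np.percentile(P[:8,:,2],[5,50,95]).round(1))
print('col332 z',P[:,36,2].round(0).astype(int).tolist())
print('base',rect(im,(296,120,372,205),3,9))
top=load('top')
print('base_top',rect(top,(190,140,240,190),3,9)); print('a',rect(top,(355,130,405,180),3,9))
print('blk',rect(top,(288,150,310,175),26,33))
plan(440,0,200,-.13)
E
```

```text
bench z [-1.2  0.   1.5]
col332 z [-1, -1, 0, 1, 1, 0, -1, 0, -1, 1, 0, 1, -2, 5, 5, 8, 6, 6, 6, 6, 5, 4, 4, 7, 6, 24, 28, 26, 30, 28, 31, 30, 30, 28, 14, 5, 7, 4, 5, 6, 7, 5, 6, 7, 7, 6, 6, 8, 6, 5, 6, 7, 5, 6, 5, 6, 6, 6, 7, 7, 5, 5, 5, 5, 11, 14, 15, 6, 7, 6, 6, 7, 7, 6, 7, 6, 6, 7, 6, 5, 6, 6, 7, 7, 18, 20, 20, 22, 5, 0, 0, 0, 0, 14, 16, 19, 21, 24, 25, 29, 31, 33, 36, 37, 40, 41, 44, 47, 48, 50, 54, 54, 56, 59, 61, 64, 66, 67, 70, 73, 74, 76, 77, 79, 81, 82, 86, 114, 116, 117, 117, 116, 114, 116, 117, 115, 114, 114, 112, 111, 110, 111, -1, 0, 0, 1, 0, -2, -1, 1]
base (array([485.4, 255.3]), array([ 79.3, 115.4]), 69.63, 2420, np.float64(5.92))
base_top (array([484.7, 255.5]), array([30.9, 46.2]), 66.26, 71, np.float64(5.32))
a (array([ 545. , -248.7]), array([78. , 83.6]), 86.18, 215, np.float64(5.67))
blk (array([495.7,  -9.9]), array([35.7, 26.9]), 1.97, 63, np.float64(28.65))
shift [-0.679 -2.446  1.21 ] turn -0.1234 tcp [469.9 252.  321. ] zaxis [-7.e-04  3.e-04 -1.e+00] t 1.3167
```

```bash

python3 -m jog '[[0,-0.23,-0.82,0.4,0],[0,-0.23,-0.82,0.4,0],[0,-0.23,-0.82,0.4,0]]' >/dev/null
python3 -m jog '[[0,-0.23,-0.82,0.4,0],[0,-0.23,-0.82,0.4,0],[0,-0.23,-0.82,0.4,0]]' >/dev/null
python3 -m jog '[[0,-0.23,-0.82,0.4,-0.06],[0,-0.23,-0.82,0.4,-0.12],[0,-0.23,-0.82,0.4,-0.12],[0,-0.23,-0.82,0.4,-0.12],[0,-0.23,-0.82,0.4,-0.12]]'
python3 - <<'E'
from h import *
im=grab('wrist'); save(im,'w2.png')
plan(495,-9,200,-.13)
E
```

```text
clock: 2.23
tool_pos: [440.7, -1.4, 200.8]
tool_rot: [-0.216, -3.133, -0.0]
ft_force: [0.6, 0.3, 0.0]
width: 1.0
grasp_force: 0.0
shift [-0.545 -0.011  0.012] turn -0.0029 tcp [441.2  -0.5 201.2] zaxis [-5.e-04  6.e-04 -1.e+00] t 2.2833
```

View pics/w2.png

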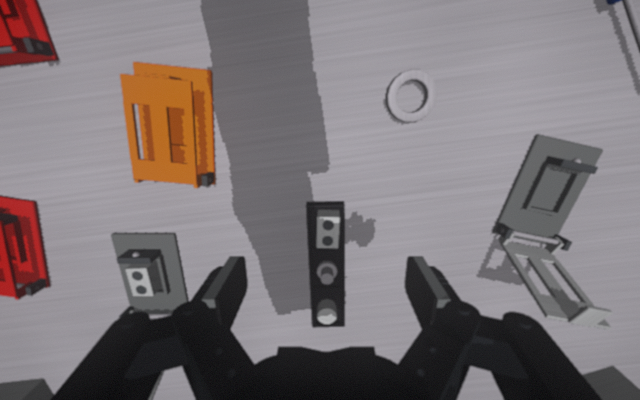

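The block is at (328,232) in the tray's near pocket. The plug and bush are at (326,271) and (326,314), cassette_a at (150,275) and cassette_b at (550,195).

```bash
python3 - <<'E'
from h import *
im=load('wrist')
print('blk',rect(im,(300,195,352,258),25,33))
print('tray',rect(im,(300,195,352,335),9,17))
# bright mask -> top face
f=np.array(im['frame'])[205:252,310:345].max(2); m=(f>140).astype(np.uint8)
n,l,st,c=cv2.connectedComponentsWithStats(m); k=1+np.argmax(st[1:,4]); v,u=np.nonzero(l==k); print(st[k])
pts=np.array([onz(im,a+310,b+205,29)[:2] for a,b in zip(u,v)],np.float32); print(cv2.minAreaRect(pts))
print('base a',rect(im,(105,225,195,320),3,9))
E
```

```text
blk (array([494. ,  -7.4]), array([25.9, 40.7]), 79.54, 723, np.float64(29.06))
tray (array([553.9, -17. ]), array([ 45.9, 180.7]), 83.24, 1488, np.float64(12.47))
[10 12 20  7 80]
((478.7908935546875, -2.6703615188598633), (21.563697814941406, 7.363701343536377), 82.01371765136719)
base a (array([ 533. , -245.8]), array([ 81.1, 120.5]), 82.26, 2960, np.float64(5.86))
```

```bash

python3 -m jog '[[0,-0.53,0,0,0.022],[0,-0.53,0,0.5,0.022],[0,-0.53,0,1,0.022],[0,-0.53,0,1,0.022],[0,-0.53,0,1,0.022],[0,-0.53,0,1,0.022]]'
python3 - <<'E'
from h import *
plan(494,-7.4,38,-.183)
E
```

```text
clock: 2.78
tool_pos: [493.5, -7.4, 101.1]
tool_rot: [-0.283, -3.127, -0.0]
ft_force: [-0.6, 0.2, 1.0]
width: 1.0
grasp_force: 0.0
shift [-0.006  0.001  0.631] turn 0.0011 tcp [493.5  -7.4 101.1] zaxis [-1.7e-03  4.0e-04 -1.0e+00] t 2.7833
```

```bash

python3 -m jog '[[0,0,0,0.3,0],[0.3,0,0,0.55,0],[0.3,0,0,0.63,0],[0.3,0,0,0.63,0],[0.3,0,0,0.63,0]]'
python3 -m jog '[[1,0,0,0,0],[1,0,0,0,0],[1,0,0,0,0],[1,0,0,0,0],[1,0,0,0,0],[1,0,0,0,0],[1,0,0,0,0],[1,0,0,0,0]]'
python3 -m jog '[[1,0,0,-0.1,0],[1,0,0,-0.3,0],[1,0,0,-0.6,0],[1,0,0,-1,0],[1,0,0,-1,0],[1,0,0,-1,0]]'
python3 - <<'E'
from h import *
plan(485,255,140,-.356)
E
```

```text
clock: 3.2
tool_pos: [494.3, -8.7, 39.7]
tool_rot: [0.286, 3.127, 0.001]
ft_force: [0.1, -1.0, 1.0]
width: 0.697
grasp_force: 0.0
clock: 3.87
tool_pos: [494.3, -9.0, 39.8]
tool_rot: [0.286, 3.126, 0.001]
ft_force: [-1.9, 1.1, 13.1]
width: 0.286
grasp_force: 58.7
clock: 4.37
tool_pos: [494.8, -9.1, 141.1]
tool_rot: [0.286, 3.123, 0.001]
ft_force: [-1.6, 0.5, -0.7]
width: 0.283
grasp_force: 59.9
shift [0.576 2.579 0.012] turn 0.0828 tcp [494.8  -9.1 141.1] zaxis [ 5.2e-03  4.0e-04 -1.0e+00] t 4.3667
```

```bash

python3 -m jog '[[1,0.39,0.89,-0.1,0],[1,0.39,0.89,-0.1,0],[1,0.39,0.89,-0.1,0]]' >/dev/null
python3 -m jog '[[1,0.39,0.89,-0.1,0],[1,0.39,0.89,-0.1,0],[1,0.39,0.89,-0.1,0]]' >/dev/null
python3 -m jog '[[1,0.39,0.89,-0.1,0.04],[1,0.39,0.89,-0.1,0.083],[1,0.39,0.89,-0.1,0.083],[1,0.39,0.89,-0.1,0.083],[1,0.39,0.89,-0.1,0.083]]'
python3 - <<'E'
from h import *
im=grab('wrist'); save(im,'w3.png')
plan(485,255,140,-.356)
E
```

```text
clock: 5.28
tool_pos: [426.0, 275.1, 167.6]
tool_rot: [-0.552, -3.092, 0.002]
ft_force: [0.4, -1.2, -0.5]
width: 0.284
grasp_force: 59.8
shift [-0.614  0.028  0.276] turn 0.0001 tcp [426.5 273.8 167.7] zaxis [-0.0011 -0.0016 -1.    ] t 5.3333
```

View pics/w3.png

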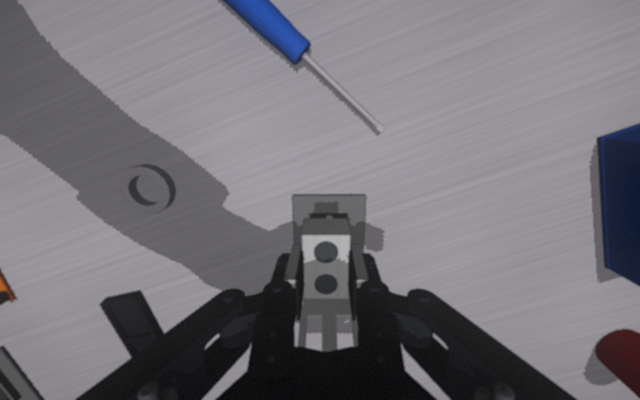

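The held block at (326,260) hides the nest, so I'll back off 70 mm along the cassette axis.

```bash

python3 - <<'E'
from h import *
im=load('wrist')
print('held',rect(im,(280,200,375,330),95+50,175), get_state()['tool_pos'])
E
python3 -m jog '[[1,0.35,0,0,0],[1,0.7,0,0,0],[1,0.7,0,0,0],[1,0.7,0,0,0]]'
python3 - <<'E'
from h import *
im=grab('wrist'); save(im,'w4.png',(200,130,460,330),3)
plan(485,255,140,-.356)
E
```

```text
held (array([424.7, 275.5]), array([50.4, 40.6]), 70.17, 4599, np.float64(156.88)) [426.47666263 273.80768681 167.68595785]
clock: 5.67
tool_pos: [360.2, 298.1, 168.1]
tool_rot: [-0.555, -3.091, 0.002]
ft_force: [1.3, -0.8, -0.1]
width: 0.283
grasp_force: 59.8
shift [-1.306  0.03   0.283] turn -0.0005 tcp [361.6 297.9 168.3] zaxis [-1.e-04 -6.e-04 -1.e+00] t 5.7167
```

View pics/w4.png

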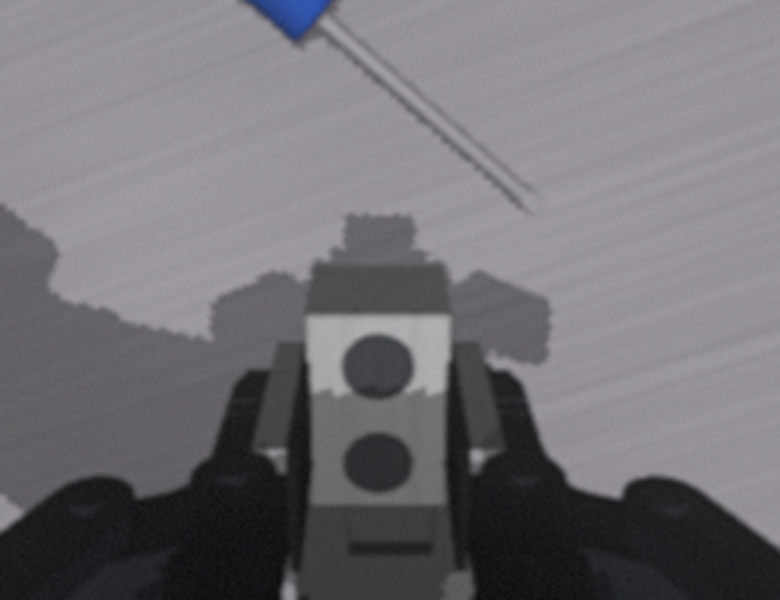

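That was the wrong direction: the image's up is towards the robot, so I need to be above or past the nest, and higher.

```bash

python3 -m jog '[[1,-0.3,0.01,-0.2,0],[1,-0.71,0.01,-0.4,0],[1,-0.71,0.01,-0.4,0]]' >/dev/null
python3 -m jog '[[1,-0.35,0.01,-0.2,0],[1,-0.71,0.01,-0.4,0],[1,-0.71,0.01,-0.4,0],[1,-0.71,0.01,-0.4,0],[1,-0.71,0.01,-0.4,0]]'
python3 - <<'E'
from h import *
im=grab('wrist'); save(im,'w5.png',(230,80,430,230),4)
plan(485,255,140,-.356)
P=cloud(im,(260,90,400,240)); z=P[...,2]; np.set_printoptions(linewidth=250)
for r in range(0,125,2): print(r+90, z[r,46:106:2].round(0).astype(int))
E
```

```text
clock: 6.38
tool_pos: [495.4, 249.9, 247.7]
tool_rot: [-0.561, -3.09, 0.001]
ft_force: [-0.5, 0.1, -1.3]
width: 0.282
grasp_force: 59.8
shift [0.104 0.009 1.075] turn -0.0008 tcp [494.6 250.6 247.5] zaxis [-1.5e-03 -7.0e-04 -1.0e+00] t 6.4333
90 [ 0  0  0  0 -1  1 -1  0 -1  0  1  0  0  0  0  0  0  0  0  0  0  0  1  0 -1 -2  1  0 -1  0]
92 [  0  -1   1   0   1   0 368   0   0   0   0  -1  -1   0  -1   1   0   0   0   1   1   0  -1   0   0  -2  -1   0  -1   0]
94 [ 1  0 -2  1  0 -1 -2  0  0 -1  1 -1 -1  0  1  1  1  1  0  0  1  0  0  1  1  0  0  0  0  0]
96 [ 0  1  0  1 -2  0  1  0 -1  0  0  0  2  0  0  0 -1 -1  0 -1  1  0  0 -1 -1  0  0 -1  0  1]
98 [ 1 -1  0  0  2  0 -1 -2  0 -1  0  0  0  0 -1  0  0  0  1  0  0 -1  0 -1 -1  1  1  0 -1  0]
100 [-1  1  0  1 -1 -1  1  1  0 -1  0  1 -1  0  1 -1  1 -1 -1 -1  0  0  0  1  0  1  0  1  0 -2]
102 [ 0  1  0  1  0  1 -2  1  1  1  0  0 -1  0  0 -1  1  1  0  0  0  1  2  1  0  0  0 -1  1  0]
104 [ -1   0   0  -1   0   0   0   1   0   0  -1   0  -1   0   0   0  -1   0  -1   0   0   1   2   0   0 368   1   1   0  -1]
106 [ 0  0  0  1  0 -1  1  0 -1 -1
[... 4605 characters left out ...]
  7   7   5  -1   1  -1   1]
202 [ 7  6  5  5  7  6  6  6  6  5  5  6  5  7  7  6  6  6  6  6  5  6  8  5 11 12  0 -1  0  0]
204 [14  6  6  6  5  6  6  7  6  6  6  5  7  6  6  6  6  6  6  6  5  6 15 15 20 20 20  1  0  0]
206 [19 17 17 18 18 17 18 17 17 19 18 19 19 18 18 18 18 19 18 18 19 19 18 17 26 26 26  0  1  0]
208 [23 21 21 21 21 22 20 20 22 20 21 22 21 21 21 21 22 21 23 20 20 20 22 23 26 27 27  0  0  0]
210 [25 20 21 22 21 20 21 20 21 20 19 21 20 19 20 21 20 21 19 20 19 21 24 24 26 27 26 -2  0  1]
212 [24  0 -1  0 -1  1  0  0 -1  1 -1  0  0  0 -1  0  1  0  0  0  0  0 23 24 26 26 26 -1  0  0]
214 [22 -1  0  0  0  0  1  1  0  0  0  0 -1  0 -1  0 -1  1  1  0  2  0 20 22 26 27 25  2 -1  0]
```

View pics/w5.png

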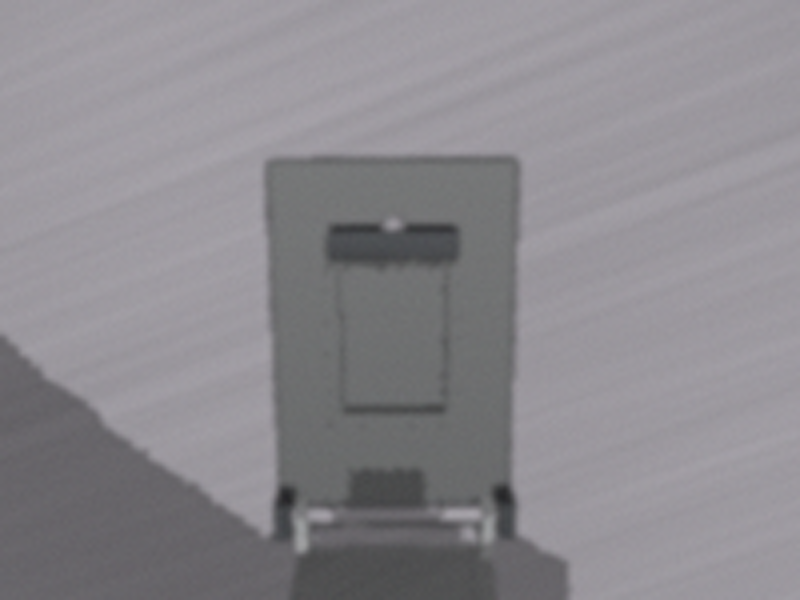

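The crop shows cassette_b's nest floor at crop (395,338), about full image (329,165). The catch is at (328,140) and the hinge at (328,208). I'll fit the nest walls and measure the held block again.

```bash
python3 - <<'E'
from h import *
im=load('wrist'); s=get_state()['tool_pos']; print(s)
P=cloud(im,(300,146,348,188)); q=P[(P[...,2]>11.5)&(P[...,2]<17)][:,:2]
a=np.radians(69.6); 
print('nestU',cv2.minAreaRect(q.astype(np.float32)))
print('base',rect(im,(285,100,375,203),3,9))
def ext(q,yaw):
    u=np.array([np.cos(yaw),np.sin(yaw)]);w=np.array([-u[1],u[0]])
    return np.percentile(q@u,[.5,50,99.5]).round(1),np.percentile(q@w,[.5,50,99.5]).round(1),u,w
P=cloud(im,(285,100,375,203)); b=P[(P[...,2]>4)&(P[...,2]<9)][:,:2]
for yaw in(-.345,-.352,-.36): print(yaw,'nest',ext(q,yaw)[:2],'base',ext(b,yaw)[:2])
P=cloud(im,(295,195,365,330)); m=abs(P[...,2]-(s[2]-10.8))<2
v,u=np.nonzero(m); print('held px',np.percentile(u+295,[1,99]),np.percentile(v+195,[1,99]))
h=P[m][:,:2]; print('held',cv2.minAreaRect(h.astype(np.float32)),ext(h,-.352)[:2],'tcp',ext(s[None,:2],-.352)[:2])
c=P[m]; k=np.array(im['frame'])[195:330,295:365][m].max(1); h2=c[k>110][:,:2]; print(len(h),len(h2),ext(h2,-.352)[:2])
E
```

```text
[494.6344114  250.57672533 247.49639988]
nestU ((485.6407165527344, 255.59303283691406), (42.15400695800781, 51.49055480957031), 69.49398803710938)
base (array([483.1, 256.7]), array([ 80. , 110.1]), 69.81, 3398, np.float64(5.93))
-0.345 nest (array([344.8, 375.7, 396.3]), array([383.9, 407.6, 425.9])) base (array([313.4, 366.3, 422.3]), array([365.5, 404.8, 444.3]))
-0.352 nest (array([342.1, 372.9, 393.4]), array([386.5, 410.3, 428.4])) base (array([310.8, 363.6, 419.5]), array([368. , 407.7, 446.8]))
-0.36 nest (array([338.8, 369.6, 390.2]), array([389.3, 413.4, 431.3])) base (array([307.7, 360.5, 416.3]), array([370.9, 410.7, 449.8]))
held px [301. 354.] [234. 297.]
held ((494.8309326171875, 252.10433959960938), (36.977073669433594, 40.7178955078125), 70.85059356689453) (array([358. , 375.3, 397.3]), array([390.8, 404.9, 422.6])) tcp (array([377.9, 377.9, 377.9]), array([405.8, 405.8, 405.8]))
3053 1908 (array([358.1, 375.2, 397.3]), array([392.4, 405.2, 417.3]))
```

```bash

python3 -m jog '[[1,0.121,0.021,0,0],[1,0.121,0.021,0.4,0],[1,0.121,0.021,0.8,0],[1,0.121,0.021,1,0],[1,0.121,0.021,1,0],[1,0.121,0.021,1,0]]'
python3 -m jog '[[1,0,0,0.3,0],[1,0,0,0.6,0],[1,0,0,0.85,0],[1,0,0,0.85,0],[1,0,0,0.85,0],[1,0,0,0.85,0]]'
python3 - <<'E'
from h import *
u=np.array([np.cos(-.352),np.sin(-.352)]);w=np.array([-u[1],u[0]])
t=365.6*u+407.0*w; print(t)
plan(*t,41,-.354)
E
```

```text
clock: 6.93
tool_pos: [482.9, 258.1, 147.8]
tool_rot: [-0.554, -3.09, 0.003]
ft_force: [-0.4, 0.1, -0.0]
width: 0.286
grasp_force: 59.8
clock: 7.43
tool_pos: [485.5, 258.4, 65.5]
tool_rot: [0.556, 3.09, 0.003]
ft_force: [-0.2, 0.5, -0.4]
width: 0.285
grasp_force: 59.8
[483.50702763 255.9947543 ]
shift [ 0.011 -0.03   0.245] turn -0.0011 tcp [485.5 258.4  65.5] zaxis [ 0.0024  0.0015 -1.    ] t 7.4333
```

```bash

python3 -m jog '[[1,0,0,0.08,0],[1,0,0,0.08,0],[1,0,0,0.08,0]]'
python3 -c "
from h import *
plan(483.5,256,41,-.354)"
python3 -m jog '[[1,0,0,0,0],[1,0,0,0,0]]'
python3 -c "
from h import *
plan(483.5,256,41,-.354)"
```

```text
clock: 7.68
tool_pos: [484.7, 257.9, 56.0]
tool_rot: [0.557, 3.091, 0.001]
ft_force: [0.9, 0.7, -1.3]
width: 0.283
grasp_force: 59.8
shift [ 0.005 -0.022  0.15 ] turn -0.0011 tcp [484.7 257.9  56. ] zaxis [ 8.e-04  6.e-04 -1.e+00] t 7.6833
clock: 7.85
tool_pos: [484.7, 257.7, 55.7]
tool_rot: [0.557, 3.091, 0.001]
ft_force: [-0.7, -0.0, -1.3]
width: 0.284
grasp_force: 59.8
shift [ 0.005 -0.02   0.147] turn -0.0012 tcp [484.7 257.7  55.7] zaxis [ 4.e-04  3.e-04 -1.e+00] t 7.85
```

```bash

python3 -m jog '[[1,0.005,-0.018,0,0],[1,0.005,-0.018,0.06,0],[1,0.005,-0.018,0.12,0],[1,0.005,-0.018,0.145,0],[1,0.005,-0.018,0.145,0],[1,0.005,-0.018,0.145,0]]'
```

```text
clock: 8.35
tool_pos: [483.1, 256.0, 40.9]
tool_rot: [-0.557, -3.091, 0.0]
ft_force: [-2.3, -1.0, 10.1]
width: 0.285
grasp_force: 61.1
```

Contact is about 10 N at the expected height, so the block is seated. I'll release, rise and check.

```bash

python3 -m jog '[[0.55,0,0,0,0],[0.55,0,0,0,0],[0.55,0,0,0,0],[0.55,0,0,0,0]]'
python3 -m jog '[[0.55,0,0,-0.3,0],[0.55,0,0,-0.6,0],[0.55,0,0,-1,0],[0.55,0,0,-1,0]]' >/dev/null
python3 -m jog '[[0.55,-0.1,0,-0.4,0],[0.55,-0.1,0,-0.9,0],[0.55,-0.1,0,-1,0],[0.55,-0.1,0,-1,0],[0.55,-0.1,0,-1,0]]'
python3 - <<'E'
from h import *
im=grab('wrist'); save(im,'w6.png',(230,80,430,230),4)
plan(485,255,140,-.354)
print('blk',rect(im,(300,140,360,200),27,33))
E
```

```text
clock: 8.68
tool_pos: [483.3, 256.1, 40.5]
tool_rot: [-0.557, -3.092, 0.0]
ft_force: [-0.0, -0.3, 0.5]
width: 0.449
grasp_force: 0.0
clock: 9.43
tool_pos: [493.2, 252.9, 241.9]
tool_rot: [0.556, 3.09, 0.003]
ft_force: [0.6, 0.4, -0.7]
width: 0.45
grasp_force: 0.0
shift [ 0.079 -0.004  1.006] turn -0.0011 tcp [492.6 252.6 240.6] zaxis [-0.e+00  1.e-04 -1.e+00] t 9.4833
blk (array([482.2, 255.4]), array([25.9, 40.2]), 70.02, 715, np.float64(30.04))
```

View pics/w6.png

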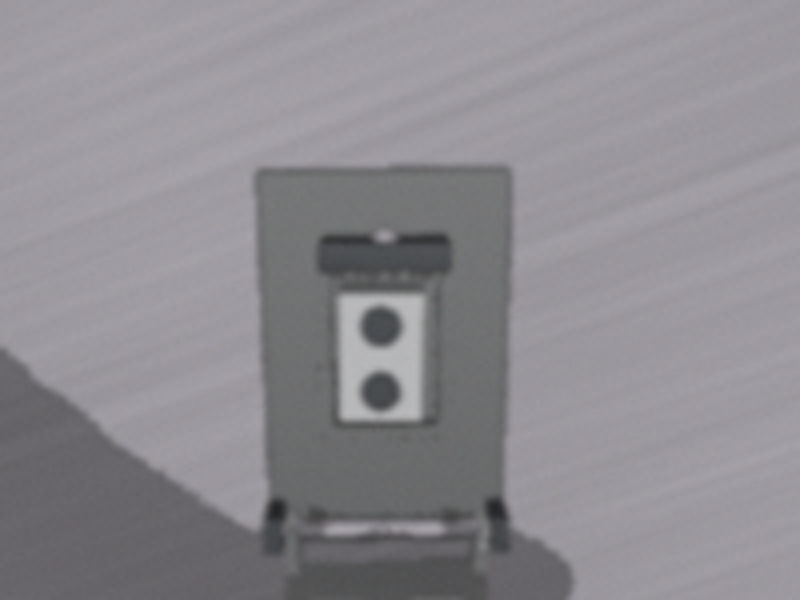

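The block lies flat in the nest: its top is at z = 30.0 and the image shows it inside the walls. Next I close the fingers and go over and behind cover_b.

```bash
cat >> h.py <<'E'
CAS={'b':(-.353,372.6,407.4)}
def rel(c,du,tipz,dw=0):
    "finger centre du from hinge along cassette x, tip height tipz"
    yaw,uo,wo=CAS[c]; u=np.array([np.cos(yaw),np.sin(yaw)]);w=np.array([-u[1],u[0]])
    s=get_state(); p=s['tool_pos']; print('now du %.1f dw %.1f tip %.1f F %s'%(p[:2]@u-uo-52,p[:2]@w-wo,p[2]-22,s['ft_force'].round(1)))
    plan(*((uo+52+du)*u+(wo+dw)*w),tipz+22,yaw)
E
python3 -m jog '[[1,-0.4,0,0,0],[1,-0.8,0,0,0],[1,-0.8,0,0,0]]' >/dev/null
python3 -m jog '[[1,-0.4,0,0,0],[1,-0.53,0,0,0],[1,-0.53,0,0,0],[1,-0.53,0,0,0]]'
python3 -c "
from h import *
yaw=-.353;u=np.array([np.cos(yaw),np.sin(yaw)]);w=np.array([-u[1],u[0]])
p=np.array([483.5,256.]);print(p@u,p@w)
rel('b',84,82)"
```

```text
clock: 10.07
tool_pos: [617.1, 205.5, 238.7]
tool_rot: [-0.559, -3.089, 0.003]
ft_force: [-1.0, -0.5, 0.2]
width: 0.001
grasp_force: 0.0
365.1844094474785 407.3678891327793
now du 83.4 dw -1.3 tip 216.7 F [-1.  -0.5  0.2]
shift [-0.009  0.016  1.347] turn -0.0023 tcp [617.1 205.5 238.7] zaxis [-0.003  -0.0014 -1.    ] t 10.0667
```

```bash

python3 -m jog '[[1,-0.01,0.01,0.4,0],[1,-0.01,0.01,0.8,0],[1,-0.01,0.01,1,0],[1,-0.01,0.01,1,0]]'
python3 -m jog '[[1,0,0,0.35,0],[1,0,0,0.35,0],[1,0,0,0.35,0]]'
python3 -c "
from h import *
rel('b',30,108)"
```

```text
clock: 10.4
tool_pos: [614.3, 207.1, 135.2]
tool_rot: [-0.553, -3.083, 0.007]
ft_force: [-1.4, -0.5, 0.1]
width: 0.0
grasp_force: 0.0
clock: 10.65
tool_pos: [617.6, 207.2, 105.9]
tool_rot: [-0.555, -3.09, 0.002]
ft_force: [0.6, 0.2, 0.4]
width: 0.002
grasp_force: 0.0
now du 83.3 dw 0.6 tip 83.9 F [0.6 0.2 0.4]
shift [ 0.533 -0.007 -0.24 ] turn -0.0012 tcp [617.6 207.2 105.9] zaxis [-2.4e-03 -6.0e-04 -1.0e+00] t 10.65
```

```bash

python3 -m jog '[[1,0.12,0,-0.04,0],[1,0.24,0,-0.1,0],[1,0.35,0,-0.15,0],[1,0.44,0,-0.2,0],[1,0.53,0,-0.24,0],[1,0.65,0,-0.27,0],[1,0.78,0,-0.28,0],[1,0.9,0,-0.26,0],[1,1,0,-0.24,0],[1,1,0,-0.24,0]]'
python3 -c "
from h import *
rel('b',-18.5,107)"
```

```text
clock: 11.48
tool_pos: [522.1, 243.0, 129.1]
tool_rot: [-0.553, -3.09, 0.001]
ft_force: [-0.6, 1.6, 0.0]
width: -0.0
grasp_force: 0.1
now du -18.7 dw 1.1 tip 107.1 F [-0.6  1.6  0. ]
shift [-0.002 -0.011  0.001] turn -0.0005 tcp [522.1 243.  129.1] zaxis [-2.7e-03 -1.0e-04 -1.0e+00] t 11.4833
```

```bash
cat >> h.py <<'E'
def cover(c):
    yaw,uo,wo=CAS[c]; u=np.array([np.cos(yaw),np.sin(yaw)]);w=np.array([-u[1],u[0]])
    P=cloud(grab('wrist'),(0,0,640,400)).reshape(-1,3); du=P[:,:2]@u-uo-52; dw=P[:,:2]@w-wo
    for a in range(-110,80,10):
        m=(du>a)&(du<a+10)&(abs(dw)<36)&(abs(dw)>20)&(P[:,2]>3)&(P[:,2]<125)
        if m.sum()>5: print(a+5,m.sum(),np.percentile(P[m,2],[10,50,90]).round(0))
E
python3 -c "
from h import *
cover('b')"
```

```text
-105 490 [5. 6. 7.]
-95 450 [5. 6. 7.]
-85 416 [5. 6. 7.]
-75 429 [5. 6. 7.]
-65 399 [5. 6. 7.]
-55 389 [5. 6. 7.]
-45 376 [5. 6. 7.]
-35 695 [  5.  16. 114.]
-25 398 [5. 6. 7.]
-15 351 [5. 6. 7.]
-5 630 [ 5. 16. 26.]
5 184 [19. 26. 44.]
15 14 [32. 33. 33.]
```

The cover is being carried over and stands at about 60°. I'll continue along the arc.

```bash

python3 -m jog '[[1,0.12,-0.01,0.05,0],[1,0.22,-0.01,0.105,0],[1,0.32,-0.01,0.185,0],[1,0.405,-0.01,0.265,0],[1,0.455,-0.01,0.33,0],[1,0.505,-0.01,0.4,0],[1,0.54,-0.01,0.47,0],[1,0.575,-0.01,0.54,0],[1,0.575,-0.01,0.54,0],[1,0.575,-0.01,0.54,0]]'
python3 -c "
from h import *
rel('b',-80,37)"
```

```text
clock: 12.37
tool_pos: [470.7, 260.6, 75.3]
tool_rot: [-0.557, -3.091, 0.001]
ft_force: [-0.9, 0.7, 0.8]
width: 0.003
grasp_force: 0.3
now du -73.0 dw -0.2 tip 53.3 F [-0.9  0.7  0.8]
shift [0.069 0.001 0.163] turn -0.0016 tcp [470.7 260.6  75.3] zaxis [-7.e-04 -7.e-04 -1.e+00] t 12.3667
```

```bash

python3 -m jog '[[1,0.03,0,0.03,0],[1,0.05,0,0.06,0],[1,0.06,0,0.08,0],[1,0.065,0,0.1,0],[1,0.07,0,0.12,0],[1,0.07,0,0.135,0],[1,0.07,0,0.15,0],[1,0.07,0,0.16,0],[1,0.07,0,0.165,0],[1,0.07,0,0.165,0]]'
```

```text
clock: 13.2
tool_pos: [464.0, 263.3, 59.1]
tool_rot: [-0.557, -3.092, 0.0]
ft_force: [-1.9, -0.4, 0.6]
width: 0.007
grasp_force: 0.6
```

```bash

python3 -m jog '[[1,0,0,0.01,0],[1,0,0,0.01,0],[1,0,0,0.01,0]]'
python3 -c "
from h import *
rel('b',-80,37)"
```

```text
clock: 13.45
tool_pos: [464.1, 263.3, 58.8]
tool_rot: [-0.557, -3.092, -0.0]
ft_force: [-3.3, -0.1, 10.6]
width: 0.002
grasp_force: 5.4
now du -80.2 dw 0.1 tip 36.8 F [-3.3 -0.1 10.6]
shift [-0.002 -0.001 -0.002] turn -0.0016 tcp [464.1 263.3  58.8] zaxis [-1.e-04  3.e-04 -1.e+00] t 13.45
```

```bash

python3 -m jog '[[1,0,0,0.01,0],[1,0,0,0.02,0],[1,0,0,0.02,0]]'
python3 -m jog '[[1,0,0,-0.2,0],[1,0,0,-0.5,0],[1,0,0,-1,0],[1,0,0,-1,0]]' >/dev/null
python3 -m jog '[[1,-0.5,0,-0.4,0],[1,-1,0,-0.8,0],[1,-1,0,-0.8,0],[1,-1,0,-0.8,0],[1,-1,0,-0.8,0]]'
python3 -c "
from h import *
cover('b')"
```

```text
clock: 13.7
tool_pos: [464.0, 263.5, 58.0]
tool_rot: [-0.557, -3.092, -0.002]
ft_force: [-9.6, -1.3, 32.1]
width: -0.0
grasp_force: 15.7
clock: 14.45
tool_pos: [560.4, 227.0, 237.6]
tool_rot: [0.561, 3.087, 0.002]
ft_force: [0.4, 0.9, -0.3]
width: 0.003
grasp_force: 0.0
-105 170 [ 5.  6. 36.]
-95 261 [36. 37. 38.]
-85 260 [36. 37. 38.]
-75 262 [ 6. 36. 38.]
-65 248 [ 5. 36. 38.]
-55 254 [ 6. 36. 38.]
-45 235 [ 6. 36. 38.]
-35 233 [ 6. 36. 38.]
-25 234 [ 5. 36. 38.]
-15 223 [ 7. 37. 38.]
-5 219 [27. 37. 38.]
5 78 [ 5. 26. 36.]
```

Cover_b is shut: its face is level at z ≈ 37 after the tool left. Now cassette_a.

```bash

python3 -m jog '[[1,-0.3,-0.45,0,0],[1,-0.3,-0.9,0,0],[1,-0.3,-0.9,0,0]]' >/dev/null
python3 -m jog '[[1,-0.3,-0.45,0,0],[1,-0.3,-0.9,0,0],[1,-0.3,-0.9,0,0]]' >/dev/null
python3 -m jog '[[1,-0.3,-0.45,0,0],[1,-0.3,-0.9,0,0],[1,-0.3,-0.9,0,0]]' >/dev/null
python3 -m jog '[[1,-0.3,-0.45,0,0],[1,-0.3,-0.9,0,0],[1,-0.3,-0.9,0,0]]' >/dev/null
python3 -m jog '[[1,-0.3,-0.45,0,-0.05],[1,-0.3,-0.9,0,-0.105],[1,-0.3,-0.9,0,-0.105],[1,-0.3,-0.9,0,-0.105],[1,-0.3,-0.9,0,-0.105]]'
python3 - <<'E'
from h import *
im=grab('wrist'); save(im,'w7.png'); plan(545,-245,240,-.135)
P=cloud(im,(230,60,430,300)); Z=P[...,2]
m=((Z>3.5)&(Z<9)).astype(np.uint8); n,l,st,_=cv2.connectedComponentsWithStats(m); k=1+np.argmax(st[1:,4]); print(st[k]+[230,60,0,0,0])
b=P[l==k][:,:2]; print(cv2.minAreaRect(b.astype(np.float32)))
for yaw in (-.12,-.135,-.15):
    u=np.array([np.cos(yaw),np.sin(yaw)]);w=np.array([-u[1],u[0]]); print(yaw,np.percentile(b@u,[.5,99.5]).round(1),np.percentile(b@w,[.5,99.5]).round(1))
E
```

```text
clock: 15.92
tool_pos: [540.1, -245.4, 235.1]
tool_rot: [-0.218, -3.132, -0.002]
ft_force: [0.1, 0.5, 0.7]
width: -0.001
grasp_force: 0.0
shift [-0.042 -0.004 -0.047] turn -0.0008 tcp [ 540.9 -244.1  235.3] zaxis [-0.0018  0.0017 -1.    ] t 15.9667
[ 292  123   65   89 3749]
((531.89990234375, -246.2005615234375), (79.77308654785156, 114.76654815673828), 81.96803283691406)
-0.12 [499.9 614.2] [-220.3 -140.8]
-0.135 [502.8 616.9] [-211.8 -132.8]
-0.15 [505.3 619.3] [-203.6 -124.4]
```

View pics/w7.png

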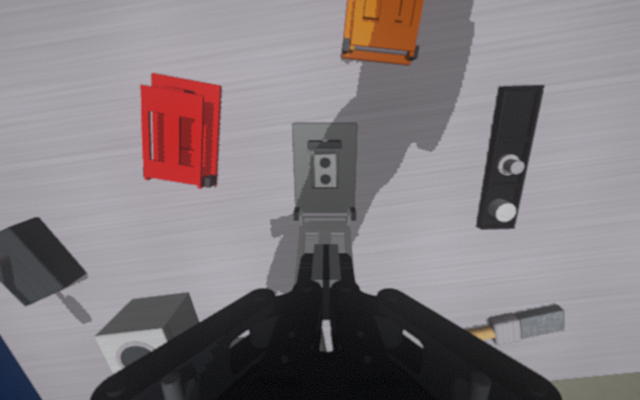

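The wrist view shows cassette_a at (325,165) with its block at (325,168), and the cover leaning back at (325,240). The tray at right still has its two round parts, at (511,165) and (503,211), and the red look-alike is at (180,130). Now behind cover_a.

```bash
cat >> h.py <<'E'
CAS['a']=(-.14,565.6,-169.6)
E
python3 -m jog '[[1,-0.4,0,0,0],[1,-0.8,0,0,0],[1,-0.8,0,0,0]]' >/dev/null
python3 -m jog '[[1,-0.4,0,0,0],[1,-0.52,0,0,0],[1,-0.52,0,0,0],[1,-0.52,0,0,0]]'
python3 -c "
from h import *
rel('a',84,82)"
```

```text
clock: 16.55
tool_pos: [672.9, -260.8, 235.0]
tool_rot: [-0.21, -3.133, -0.002]
ft_force: [-0.6, -0.3, -0.7]
width: 0.0
grasp_force: 0.0
now du 85.1 dw 5.2 tip 213.0 F [-0.6 -0.3 -0.7]
shift [ 0.01  -0.054  1.31 ] turn 0.003 tcp [ 672.9 -260.8  235. ] zaxis [-0.0015  0.0014 -1.    ] t 16.55
```

```bash

python3 -m jog '[[1,0,-0.05,0.4,0.003],[1,0,-0.05,0.8,0.003],[1,0,-0.05,1,0.003],[1,0,-0.05,1,0.003]]' >/dev/null
python3 -m jog '[[1,0,0,0.31,0],[1,0,0,0.31,0],[1,0,0,0.31,0]]'
python3 -c "
from h import *
rel('a',30,108)"
```

```text
clock: 17.13
tool_pos: [671.1, -267.7, 106.0]
tool_rot: [-0.223, -3.132, -0.001]
ft_force: [0.2, 0.8, 0.5]
width: -0.003
grasp_force: 0.0
now du 84.3 dw -1.8 tip 84.0 F [0.2 0.8 0.5]
shift [ 0.544  0.017 -0.239] turn -0.0011 tcp [ 671.1 -267.7  106. ] zaxis [-1.3e-03  7.0e-04 -1.0e+00] t 17.1333
```

```bash

python3 -m jog '[[1,0.12,0.01,-0.04,0],[1,0.24,0.01,-0.1,0],[1,0.35,0.01,-0.15,0],[1,0.44,0.01,-0.2,0],[1,0.54,0.01,-0.24,0],[1,0.66,0.01,-0.27,0],[1,0.79,0.01,-0.28,0],[1,0.9,0.01,-0.26,0],[1,1,0.01,-0.24,0],[1,1,0.01,-0.24,0]]'
python3 -c "
from h import *
rel('a',-18.5,107)
cover('a')"
```

```text
clock: 17.97
tool_pos: [571.6, -253.6, 131.4]
tool_rot: [0.225, 3.132, -0.001]
ft_force: [-0.6, -0.1, -0.7]
width: 0.001
grasp_force: 0.1
now du -16.2 dw -1.8 tip 109.4 F [-0.6 -0.1 -0.7]
shift [0.023 0.018 0.024] turn -0.0018 tcp [ 571.6 -253.6  131.4] zaxis [ 1.1e-03 -4.0e-04 -1.0e+00] t 17.9667
-105 493 [5. 6. 7.]
-95 438 [5. 6. 7.]
-85 422 [5. 6. 7.]
-75 411 [5. 6. 7.]
-65 416 [5. 6. 7.]
-55 373 [5. 6. 7.]
-45 377 [5. 6. 7.]
-35 649 [  5.   7. 115.]
-25 393 [  5.   6. 114.]
-15 320 [5. 6. 7.]
-5 552 [ 5.  7. 24.]
5 219 [ 6. 25. 28.]
15 7 [17. 18. 20.]
```

```bash

python3 -m jog '[[1,0.14,0.015,0.07,0],[1,0.24,0.015,0.125,0],[1,0.34,0.015,0.205,0],[1,0.425,0.015,0.285,0],[1,0.475,0.015,0.35,0],[1,0.525,0.015,0.42,0],[1,0.56,0.015,0.49,0],[1,0.595,0.015,0.56,0],[1,0.595,0.015,0.56,0],[1,0.595,0.015,0.56,0]]'
python3 -c "
from h import *
rel('a',-80,37)"
```

```text
clock: 18.85
tool_pos: [514.0, -243.3, 72.9]
tool_rot: [-0.224, -3.133, -0.001]
ft_force: [-0.2, 0.2, 0.9]
width: 0.003
grasp_force: 0.4
now du -74.7 dw 0.4 tip 50.9 F [-0.2  0.2  0.9]
shift [ 0.053 -0.004  0.139] turn -0.0013 tcp [ 514.  -243.3   72.9] zaxis [-7.e-04  4.e-04 -1.e+00] t 18.85
```

```bash

python3 -m jog '[[1,0.02,0,0.03,0],[1,0.035,0,0.055,0],[1,0.045,0,0.075,0],[1,0.05,0,0.09,0],[1,0.05,0,0.105,0],[1,0.05,0,0.12,0],[1,0.05,0,0.13,0],[1,0.05,0,0.14,0],[1,0.05,0,0.145,0],[1,0.05,0,0.145,0]]'
python3 -m jog '[[1,0,0,0.01,0],[1,0,0,0.01,0],[1,0,0,0.01,0]]'
```

```text
clock: 19.68
tool_pos: [509.1, -242.7, 59.0]
tool_rot: [-0.224, -3.134, -0.0]
ft_force: [-0.9, 1.0, 5.5]
width: 0.001
grasp_force: 3.0
clock: 19.93
tool_pos: [509.0, -242.8, 58.6]
tool_rot: [0.224, 3.133, 0.0]
ft_force: [-3.7, 1.8, 15.2]
width: -0.005
grasp_force: 7.6
```

```bash

python3 -m jog '[[1,0,0,0.01,0],[1,0,0,0.015,0],[1,0,0,0.015,0]]'
python3 -m jog '[[1,0,0,-0.2,0],[1,0,0,-0.5,0],[1,0,0,-1,0],[1,0,0,-1,0]]' >/dev/null
python3 -m jog '[[1,-0.5,0,-0.4,0],[1,-1,0,-0.8,0],[1,-1,0,-0.8,0],[1,-1,0,-0.8,0],[1,-1,0,-0.8,0],[1,-1,0,-0.8,0]]'
python3 - <<'E'
from h import *
cover('a')
im=grab('side'); save(im,'s2.png',(200,90,480,290),2.8)
E
```

```text
clock: 20.18
tool_pos: [509.0, -242.8, 58.1]
tool_rot: [0.225, 3.133, 0.0]
ft_force: [-6.2, 4.0, 29.1]
width: 0.003
grasp_force: 14.6
clock: 21.02
tool_pos: [607.1, -256.8, 235.1]
tool_rot: [-0.224, -3.132, -0.0]
ft_force: [-0.0, 0.4, -0.3]
width: -0.001
grasp_force: 0.0
-105 169 [5. 6. 7.]
-95 258 [36. 37. 38.]
-85 244 [36. 37. 38.]
-75 256 [ 6. 37. 38.]
-65 250 [ 6. 36. 38.]
-55 241 [ 6. 36. 38.]
-45 232 [ 6. 36. 38.]
-35 224 [ 6. 36. 38.]
-25 239 [ 5. 36. 38.]
-15 221 [ 6. 37. 38.]
-5 214 [27. 37. 38.]
5 79 [ 5. 35. 37.]
```

View pics/s2.png

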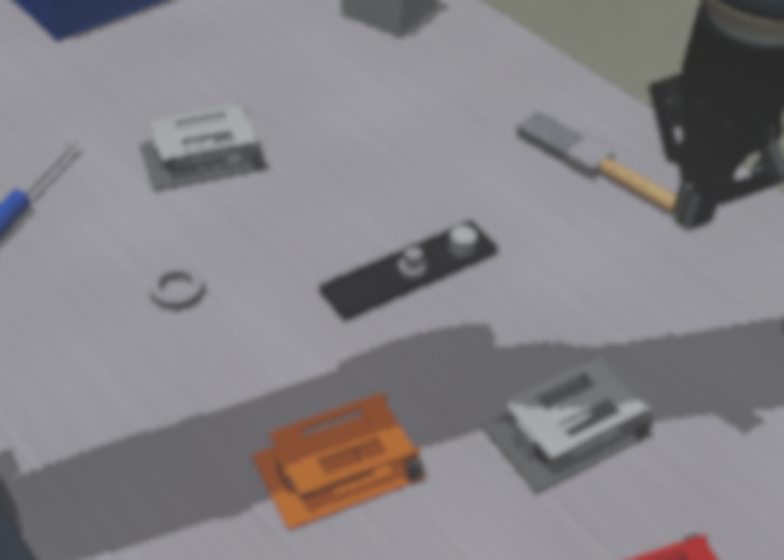

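The side crop shows both covers shut, at (205,140) and (580,415). The round parts are still in the tray at (412,262) and (462,237), and the arm is clear of everything.

```bash
python3 -c "
from station import job_done
print(job_done())"
```

```text
the job is handed in; nothing more can be done
None
```

The block lies flat in cassette_b's nest, both covers are pressed down and holding shut, the round parts are still in the tray, and the job was handed in at about 21 s with the arm clear.

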